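# Tip the parts carton onto the packing board

### The arm

A 6-joint arm with a two-finger parallel gripper is mounted at the origin on a cart in front of the work surface, level with it; the furniture and walls round the work are solid. World frame = base frame: x ahead of the robot, y to its left, z up, the work surface at z = 0. Lengths are in m, angles in degrees, forces in N, time in s.
With the tool pointing down it reaches from about 0.375 to 0.975 m from the base axis. Payload 3.8 kg.
Tool frame: the origin (TCP) lies on the centre line of the jaws, within the pads' length; the fingertips stand 25 mm ahead of it and the grasp point (between the pads) lies 6 mm ahead of it (finger_overhang is the distance from the TCP to the fingertips, in m); z points along the fingers, y is the direction in which the jaws open and shut (so a half turn about z gives the same grasp; the last joint's range is limited). The gripper opens to 88 mm and grips with 3 to 60 N. Pads are 18 mm wide; open, the fingers measure 123 mm over their backs; the gripper's body (75 mm by 187 mm) begins 45 mm behind the grasp point.
Start: joints at [-66.744, 15.12, 91.902, -0, 72.978, -2.114], TCP at [0.289, -0.61, 0.264] pointing down, gripper open.
Joint ranges: [-150.88, 150.88], [-54.13, 125.18], [17.81, 147.31], [-75.09, 255.09], [0, 152.58], [-146.25, 146.25]. Speed limits (degrees/s): [147.25, 147.25, 180, 180, 180, 180].

### API

Orientations are given as a 3x3 rotation matrix whose columns are the frame's x, y, z axes.
In Python, from workcell import sense, snapshot, get_calibration, finish_job, finger_overhang gives the robot as it stands.
- The arm moves only by the tool play_rows, never from a script. Its argument "motion" is a list of rows, each an object with "hand": the closure in counts, from 0 (fully open) to 255 (shut); "xyz": the shift along the world's x, y, z in cm, a list of three; "spin": the turn about the world's z in degrees. In form: [{"hand": hand, "xyz": [dx, dy, dz], "spin": spin}, ...]. A call has 1 to 20 rows; each row is the pose to reach, as a shift and turn from the pose commanded when the call began; what a row does not reach only later rows make up. A row lasts 1/8 s, in which the tool goes at most 62.5 mm and 10.7 degrees, less where a joint would pass 70% of its speed; a pose out of reach is approached as far as the arm can. A call with a gripper value outside its range is refused whole. The fingers move at their own pace and stop on an object; "force" is the grip in N (left out, the last holds). Time passes only in rows, so rows that repeat a pose let the fingers close. It gives the time, the measured TCP pose, the force and the opening at its end, in the units of the state.
- sense(): the state, without advancing time (a new reading comes with each control period).
- snapshot(name): name is "scene" or "top"; returns (picture, depth): 384x512x3 uint8, red, green, blue; 384x512 float32, m along the optical axis (not along the pixel's ray), 0 where there is no reading.
- get_calibration(name): a dict with "camera_matrix" (3x3 intrinsics, pixels), "camera_from_world" (4x4, takes a point from world to camera coordinates). Camera axes: x right, y down, z forward; pixel columns grow to the right and rows downward; lengths in m; the calibration is good to about 2 mm. A picture is of the moment at which its call begins. get_calibration takes no time and is no camera call.
- finish_job(): hands the job in, once; it reports no verdict.
The state is a dict: "t": time; "qpos": joint angles; "joint_vel": joint speeds; "joint_efforts": joint torques, N m; "eef_pos": TCP position; "eef_rot": TCP orientation; "contact_force": force on the tool from outside, world axes, zero at the start; "ft_torque": the same for the moment, N m; "grip_width": finger opening in m.
Only numpy, scipy, OpenCV 4.12 (cv2) and the standard library are available. Lean on these libraries where they do the work, as an engineer would, in place of code of your own. Each camera call takes 0.05 s, during which the arm holds its last target.

### The job

Lay the tall parts carton on the packing board with its taped side up: slide it over the table until its foot is pressed gently but squarely home against the batten along the board's front, then, leaving its foot against the batten, push high on the taped face so that it tips over onto the board. Finally slide the lying carton along the board until its end is snug against the fence, never pushing hard enough to dent the card and disturbing nothing else.

Things in the scene. Friction and masses are not known exactly. Their poses are not given: they have to be found in the camera images.
- parts_carton: closed brown card carton, 110 mm (own x) x 130 mm (own y) x 140 mm high (own z), 0.5 to 0.75 kg, evenly filled. Origin: centre of its underside as it first stands. Its -x face, away from the board, has a pale strip of tape from top to bottom (the taped face, to be up at the end). Smooth: friction about 0.25, so pushed high in the open it slides. The card dents above 25 N of push
- packing_board: plywood board fixed to the table: base 177 mm (own x) x 210 mm (own y) x 12 mm thick. A light wood fence 12 mm thick stands across its far end, up to 46 mm above the table; its inner face is at x = 165 mm. Origin: on the table under the middle of the base's front edge; +x runs toward the fence. In front of the base a low light wood batten, clamped parallel to it, is the stop for the carton's foot
- carton_middle (a point): the centre of the carton, 70 mm from its underside along its own z. With the foot at the stop, 2 to 5 N on the taped face 100 to 130 mm up tips it over; let the fingers rise with the face (as if it turned about its foot), or they may jam on it. Past about 40 degrees it falls onto the board by itself, and its underside then overhangs the batten by 5 to 40 mm
- carton_foot (a point): the middle of the carton's lower +x edge (underside level), which is to meet the batten. A push within about 25 mm of the table, with the tool leaning back so that its body clears the tall carton, presses it home without tipping; press with 6 to 12 N for a second
- fence_face (a point): the middle of the fence's inner face, 30 mm above the table; axes as the board's
- thinner_bottle: small square white bottle with a green cap, 39x38x68 mm, bystander; origin under its centre
- paint_pot_a: round paint pot, 38 mm across and 42 mm high, bystander; origin under its centre
- paint_pot_b: round paint pot, 33 mm across and 34 mm high, bystander; origin under its centre
- mask_tape: roll of masking tape lying flat, 68 mm across, 18 mm high, bystander; origin under its centre
- sanding_block: dark sanding block, 28x70x16 mm, bystander; origin under its centre
- water_mug: striped mug, 86x120x90 mm with its handle, bystander; origin under its centre
- base_edge (a point): the middle of the base's front edge at the top of the base (12 mm above the table), the board's own x = 0; axes as the board's. The batten (12 mm high, 12 mm deep, 190 mm wide) is clamped ahead of it in slots: its front face, the stop, stands somewhere between x = -12 and x = -42 mm, not measured: find it by feel
There are look-alikes about, which are no part of the job. Leave any green look-alike of the parts_carton alone.

How it is judged (in metres and radians):
On the way, in this order (a step that is already met when the one before it is completed fails the run):
1. the upright carton's foot is pressed home against the batten with at least 4 N, square to the board within about 2.5 degrees (contact force between parts_carton and packing_board above 4 N and angle between parts_carton's own z axis and vertical below 0.05 rad and angle between the x axis of parts_carton and the x axis of packing_board, either way round below 0.045 rad and x of carton_foot in the frame of packing_board above -0.046 m), for 0.4 s.
2. the carton is tipped over the batten and lies on the board, taped side up (angle between parts_carton's own z axis and vertical above 1.5 rad and z of carton_foot in the frame of packing_board below 0.018 m and z of carton_middle in the frame of packing_board between 0.062 and 0.072 m and x of carton_middle in the frame of packing_board below 0.088 m), for 0.2 s.
At the end, for the whole second after the job is handed in: The carton lies flat on the board, taped side up, wholly on it (within 40 mm of the board's centre line), its upper end within 3.5 mm of the fence and square to it within 2.5 degrees, at rest and released (angle between parts_carton's own z axis and vertical above 1.5 rad and z of carton_foot in the frame of packing_board below 0.018 m and z of carton_middle in the frame of packing_board between 0.062 and 0.072 m and angle between the z axis of parts_carton and the x axis of packing_board, either way round below 0.045 rad and x of carton_middle in the frame of fence_face between -0.0735 and -0.066 m and y of carton_middle in the frame of packing_board between -0.04 and 0.04 m and linear speed of parts_carton below 0.01 m/s and angular speed of parts_carton below 0.05 rad/s); the robot touches nothing.
It fails at once if the fingers or arm press the carton with more than 25 N (contact force between any of the fingers, the arm and parts_carton above 25 N).
It fails at once if the carton is tipped away from the batten (angle between parts_carton's own z axis and vertical between 0.15 and 0.6 rad and x of carton_foot in the frame of packing_board below -0.065 m).
It fails at once if a bystander is shifted by more than 10 mm (distance of any of thinner_bottle, paint_pot_a, paint_pot_b, mask_tape, sanding_block, water_mug from where it was at the start of the episode above 0.01 m).
It also fails if it takes over 72 s, if anything falls off the work surface, if the arm or the gripper's body presses on something with over 40 N, if the wrist force passes 120 N, or if a joint passes its speed limit or range.

## Working session

There is one attempt and no reset: what is moved stays moved. The work goes in short steps, Python scripts to look and compute and a tool call to move; the robot and the scene stay as the last step left them, time stands still between calls to the robot, and variables do not carry over. Pictures are saved under pics/ and viewed, and the job is handed in when it is done.

Besides the shell and the picture viewer there is one more tool, called after "Call:" as name([rows], argument=value, ...), one row to a line, values as JSON. play_rows: Moves the arm, as the interface text tells. Its arguments: {"type":"object","properties":{"motion":{"type":"array","items":{"type":"object","properties":{"hand":{"type":"number"},"xyz":{"type":"array","items":{"type":"number"}},"spin":{"type":"number"}}}},"force":{"type":"number"}},"required":["motion"]}

```bash
ls; mkdir -p pics; cat > h.py <<'E'
import numpy as np, cv2
from workcell import *
def save(n,im): cv2.imwrite('pics/'+n,cv2.cvtColor(im,cv2.COLOR_RGB2BGR))
def cloud(name,d):
    c=get_calibration(name);K=np.array(c['camera_matrix']);T=np.linalg.inv(np.array(c['camera_from_world']))
    v,u=np.mgrid[0:d.shape[0],0:d.shape[1]]
    P=np.stack([(u-K[0,2])/K[0,0]*d,(v-K[1,2])/K[1,1]*d,d],-1)
    return P@T[:3,:3].T+T[:3,3]
E
python3 - <<'E'
from h import *
for n in ['scene','top']:
    p,d=snapshot(n); save(n+'0.png',p); np.savez(n+'0.npz',p=p,d=d)
    c=get_calibration(n); T=np.linalg.inv(np.array(c['camera_from_world'])); print(n,T[:3,3].round(3),T[:3,2].round(2))
s=sense(); print(s['eef_pos'],s['eef_rot'],s['contact_force'],s['grip_width'],s['t'],finger_overhang)
E
```

```text
pics
scene [0.498 0.887 0.55 ] [ 0.1  -0.84 -0.53]
top [0.487 0.101 1.197] [ 0.09 -0.02 -1.  ]
[ 0.28899273 -0.60934888  0.26250213] [[ 9.03548970e-01  4.28484078e-01 -8.08339571e-04]
 [ 4.28484834e-01 -9.03547041e-01  1.86870098e-03]
 [ 7.03357906e-05 -2.03482410e-03 -9.99997927e-01]] [-1.10696234  0.33267595 -0.76525769] 0.08826366803209884 0.1 0.025
```

View pics/scene0.png

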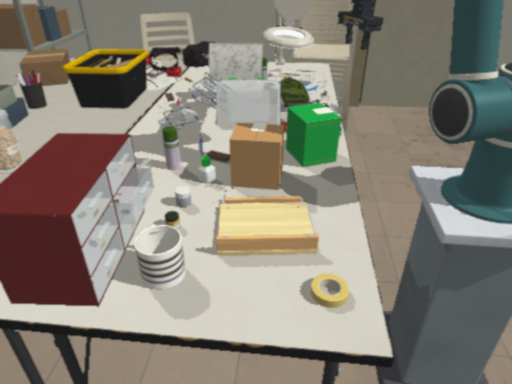

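View pics/top0.png

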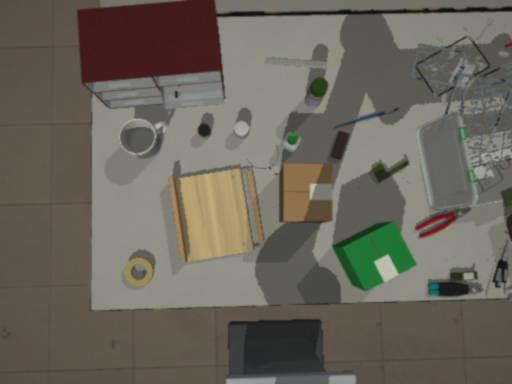

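The top view is oriented with image up as world +x and image left as +y. The brown carton with tape is at about (306,193). The board is at about (215,213), with the fence on its left at about (178,220) and the batten at about (255,205). The green look-alike is at about (375,255). Next I'll measure these and enlarge the view.

```bash
python3 - <<'E'
from h import *
z=np.load('top0.npz');p,d=z['p'],z['d'];P=cloud('top',d)
save('crop0.png',cv2.resize(p[110:310,120:430],None,fx=2.5,fy=2.5,interpolation=cv2.INTER_CUBIC))
hsv=cv2.cvtColor(p,cv2.COLOR_RGB2HSV)
def rep(n,m,zlo,zhi):
    m=m&(P[...,2]>zlo)&(P[...,2]<zhi)&(d>0)
    k,l,st,c=cv2.connectedComponentsWithStats(m.astype(np.uint8))
    for i in range(1,k):
        if st[i,4]<25: continue
        q=P[l==i][:,:2]
        r=cv2.minAreaRect((q*1000).astype(np.float32))
        print(n,st[i],'z',np.percentile(P[l==i][:,2],[5,50,95]).round(3),'rect',np.round(r[0],0),np.round(r[1],0),round(r[2],1))
A=np.ones(d.shape,bool)
rep('tall',A,.125,.17)
g=np.zeros_like(A); g[150:280,160:275]=1
rep('base',g,.008,.02); rep('fence',g,.035,.06)
rep('mid',A,.028,.1)
rep('low',A,.008,.026)
E
```

```text
tall [ 88  73 135  21 709] z [0.129 0.148 0.168] rect [840. 294.] [ 23. 300.] 7.7
tall [454  74  58  31 468] z [0.126 0.139 0.146] rect [ 814. -458.] [134.  66.] 83.9
tall [473  90  10   4  27] z [0.132 0.137 0.14 ] rect [ 811. -441.] [ 6. 22.] 7.6
tall [161  96  62   7  98] z [0.126 0.13  0.135] rect [810. 218.] [  3. 141.] 3.8
tall [ 443  112   35   95 1124] z [0.128 0.145 0.169] rect [ 656. -388.] [216.  22.] 8.2
tall [ 283  163   50   58 2860] z [0.137 0.14  0.143] rect [590. -40.] [112. 129.] 88.6
tall [ 342  221   75   70 2988] z [0.136 0.14  0.143] rect [ 443. -195.] [110. 132.] 24.9
base [ 175  168   79   94 5357] z [0.009 0.012 0.016] rect [551. 178.] [210. 170.] 8.0
base [247 168  17  80 358] z [0.009 0.012 0.016] rect [566.  76.] [201.  15.] 7.0
fence [168 177  19  86 470] z [0.04  0.046 0.049] rect [539. 267.] [210.  13.] 8.1
mid [481  62  31  17 116] z [0.058 0.064 0.068] rect [ 882. -532.] [22. 82.] 23.2
mid [478  79   5   7  25] z [0.055 0.06  0.064] rect [ 859. -489.] [15. 12.] 87.5
mid [162  82  63  19 856] z [0.069 0.073 0.081] rect [848. 218.] [ 42. 147.] 6.7
mid [
[... 2495 characters left out ...]
 0.016] rect [551. 178.] [210. 170.] 7.9
low [247 168  17  80 358] z [0.009 0.012 0.016] rect [566.  76.] [201.  15.] 7.0
low [416 208  55  29 289] z [0.008 0.011 0.013] rect [ 523. -398.] [ 37. 145.] 26.7
low [507 218   5  24  54] z [0.013 0.02  0.026] rect [ 494. -555.] [58.  4.] 10.2
low [492 243  20  50 459] z [0.011 0.019 0.025] rect [ 403. -539.] [ 40. 118.] 64.5
low [332 244  22  42  53] z [0.009 0.017 0.025] rect [ 416. -136.] [109.   9.] 20.4
low [125 258  29  28 444] z [0.012 0.018 0.022] rect [415. 366.] [67. 66.] 88.5
low [451 271  27  10 200] z [0.009 0.012 0.018] rect [ 382. -437.] [20. 62.] 3.0
low [428 282  55  15 415] z [0.008 0.01  0.013] rect [ 350. -415.] [133.  35.] 89.0
```

```bash
python3 - <<'E'
from h import *
z=np.load('scene0.npz');p=z['p']
save('crop1.png',cv2.resize(p[90:270,140:380],None,fx=3.2,fy=3.2,interpolation=cv2.INTER_CUBIC))
E
```

```text
(no output)
```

View pics/crop0.png

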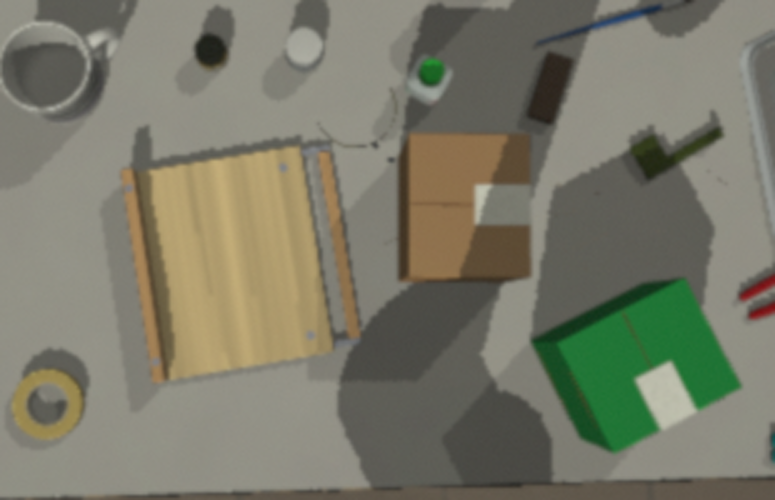

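View pics/crop1.png

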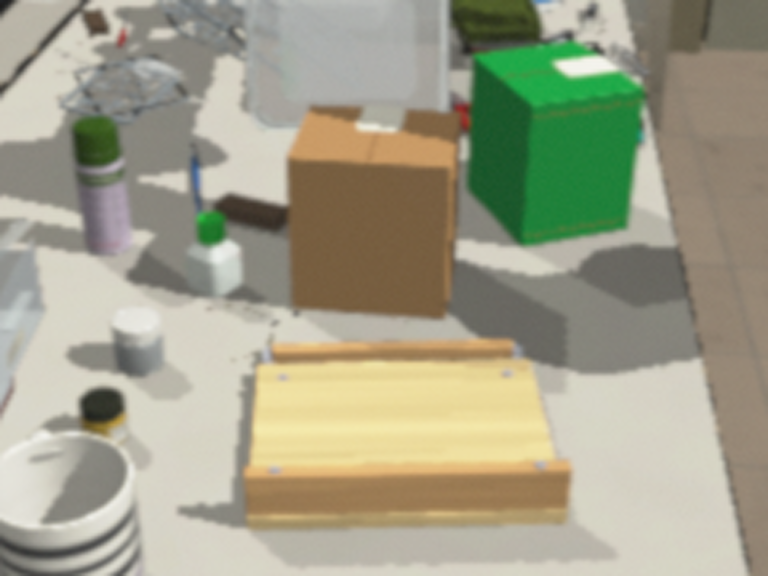

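The parts carton is the brown one at about (306,193) in the top view. It has tape on the side away from the board, and its top measures 112x129 mm at z = 0.140, centred at (0.590, -0.040). The green box at (378,256) is the look-alike, so I leave it alone. Board origin is about (0.563, 0.097) with its x axis at 98°. The batten front shows at about board x = -28 mm.

First I move behind the taped face, staying high.

Call:
play_rows([
  {"hand": 0, "xyz": [2.6, 4, 0], "spin": 6},
  {"hand": 0, "xyz": [5.2, 8, 0], "spin": 12},
  {"hand": 0, "xyz": [7.8, 12, 0], "spin": 18},
  {"hand": 0, "xyz": [10.5, 16, 0], "spin": 24},
  {"hand": 0, "xyz": [13, 20, 0], "spin": 30},
  {"hand": 0, "xyz": [15.7, 24, 0], "spin": 36},
  {"hand": 0, "xyz": [18.3, 28, 0], "spin": 42},
  {"hand": 0, "xyz": [21, 32, 0], "spin": 48},
  {"hand": 0, "xyz": [23.6, 36, 0], "spin": 54},
  {"hand": 0, "xyz": [26.2, 40, 0], "spin": 60},
  {"hand": 0, "xyz": [28.8, 44, 0], "spin": 67},
  {"hand": 0, "xyz": [31.4, 47.6, 0], "spin": 72.6},
  {"hand": 0, "xyz": [31.4, 47.6, -6], "spin": 72.6},
  {"hand": 0, "xyz": [31.4, 47.6, -12.5], "spin": 72.6},
  {"hand": 0, "xyz": [31.4, 47.6, -12.5], "spin": 72.6},
])

```text
t: 1.98
eef_pos: [0.5982, -0.1323, 0.1323]
eef_rot: [[-0.139, 0.99, -0.013], [0.99, 0.139, 0.003], [0.005, -0.012, -1.0]]
contact_force: [-0.0, 1.0, 0.7]
grip_width: 0.0887
```

```bash
cat > st.py <<'E'
from h import *
O=np.array([.5627,.097]);X=np.array([-.139,.990]);Y=np.array([-.990,-.139])
def st():
    s=sense();e=s['eef_pos'];f=s['contact_force'];R=s['eef_rot']
    print('t',round(s['t'],2),'eef',e.round(4),'board',round(float((e[:2]-O)@X)*1000,1),round(float((e[:2]-O)@Y)*1000,1),'yaw',round(float(np.degrees(np.arctan2(R[1,0],R[0,0]))),2),'tilt',R[:2,2].round(4),'Fboard',round(float(f[:2]@X),2),round(float(f[:2]@Y),2),'Fz',round(float(f[2]),2),'q',np.round(s['qpos'],1))
E
python3 - <<'E'
from st import *
st()
p,d=snapshot('scene'); save('s1.png',cv2.resize(p[0:270,100:380],None,fx=2.2,fy=2.2,interpolation=cv2.INTER_CUBIC))
E
```

```text
t 1.98 eef [ 0.5982 -0.1323  0.1323] board -232.0 -3.3 yaw 97.99 tilt [-0.0128  0.0034] Fboard 0.99 -0.1 Fz 0.66 q [-14.8  15.3 106.3  -0.   59.1 -22.8]
```

View pics/s1.png

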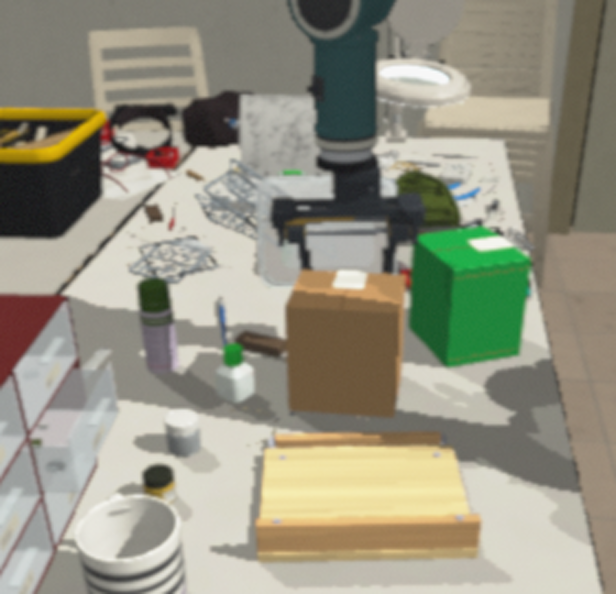

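The gripper is aligned with the board, behind the taped face. Its body is a wide bar above the fingers. Next I slide the carton with both open fingers until it is short of the batten.

Call:
play_rows([
  {"hand": 0, "xyz": [-0.14, 1, 0], "spin": 0},
  {"hand": 0, "xyz": [-0.28, 2, 0], "spin": 0},
  {"hand": 0, "xyz": [-0.35, 2.5, 0], "spin": 0},
  {"hand": 0, "xyz": [-0.42, 3, 0], "spin": 0},
  {"hand": 0, "xyz": [-0.49, 3.5, 0], "spin": 0},
  {"hand": 0, "xyz": [-0.56, 4, 0], "spin": 0},
  {"hand": 0, "xyz": [-0.63, 4.5, 0], "spin": 0},
  {"hand": 0, "xyz": [-0.7, 5, 0], "spin": 0},
  {"hand": 0, "xyz": [-0.77, 5.5, 0], "spin": 0},
  {"hand": 0, "xyz": [-0.84, 6, 0], "spin": 0},
  {"hand": 0, "xyz": [-0.91, 6.5, 0], "spin": 0},
  {"hand": 0, "xyz": [-0.91, 6.5, 0], "spin": 0},
])

```text
t: 3.52
eef_pos: [0.5935, -0.068, 0.1382]
eef_rot: [[-0.139, 0.99, -0.001], [0.99, 0.139, 0.001], [0.001, -0.001, -1.0]]
contact_force: [0.6, 0.5, -0.2]
grip_width: 0.0882
```

```bash
cat >> st.py <<'E'
def carton(zlo=.125,zhi=.155,tag=None):
    p,d=snapshot('top');P=cloud('top',d)
    hsv=cv2.cvtColor(p,cv2.COLOR_RGB2HSV)
    m=(P[...,2]>zlo)&(P[...,2]<zhi)&(d>0)
    w=(P[...,0]>.4)&(P[...,0]<.72)&(P[...,1]>-.2)&(P[...,1]<.3)
    brown=(hsv[...,0]>5)&(hsv[...,0]<22)&(hsv[...,1]>70)
    mm=cv2.morphologyEx((m&w&brown).astype(np.uint8),cv2.MORPH_CLOSE,np.ones((3,3)))
    k,l,stt,c=cv2.connectedComponentsWithStats(mm)
    i=1+np.argmax(stt[1:,4]); q=P[l==i]
    q2=np.stack([(q[:,:2]-O)@X,(q[:,:2]-O)@Y],1)*1000
    r=cv2.minAreaRect(q2.astype(np.float32)); print('carton top z',np.percentile(q[:,2],[5,50,95]).round(4),'board rect',np.round(r[0],1),np.round(r[1],1),round(r[2],1),'x',np.percentile(q2[:,0],[1,99]).round(1),'y',np.percentile(q2[:,1],[1,99]).round(1))
    A=np.c_[q2,np.ones(len(q2))]; print('slope',np.linalg.lstsq(A,q[:,2]*1000,rcond=None)[0].round(4))
    if tag: save(tag,cv2.resize(p[100:320,140:460],None,fx=2.4,fy=2.4,interpolation=cv2.INTER_CUBIC))
    return q2
E
python3 -c "
from st import *
st(); carton(tag='t2.png')"
```

```text
t 3.52 eef [ 0.5935 -0.068   0.1382] board -167.6 -7.6 yaw 97.99 tilt [-0.0014  0.0011] Fboard 0.38 -0.66 Fz -0.18 q [-8.900e+00  1.300e+01  1.085e+02  1.000e-01  5.860e+01 -1.700e+01]
carton top z [0.1367 0.1399 0.1434] board rect [-66.1   5.4] [164.5 132.5] 1.8 x [-143.5  -47.4] y [-58.9  68.8]
slope [  0.7317   0.2163 211.0504]
```

View pics/t2.png

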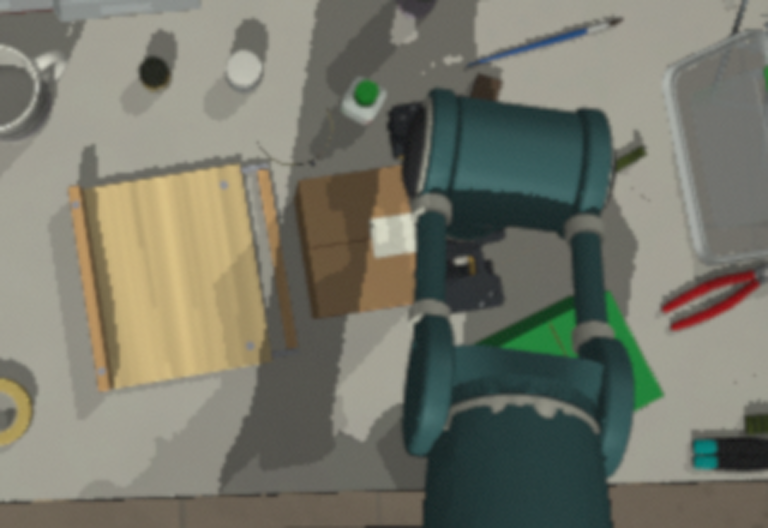

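The carton is now square to the board, with its front edge 15 to 20 mm short of the batten. The tool can't lean here because moves are only xyz and spin. I'll measure the gripper's side profile from depth to see what part would touch the carton low down.

```bash
python3 - <<'E'
from st import *
p,d=snapshot('scene');P=cloud('scene',d);s=sense();e=s['eef_pos']
save('s3.png',cv2.resize(p[0:240,160:340],None,fx=2.5,fy=2.5,interpolation=cv2.INTER_CUBIC))
q=P[(d>0)].reshape(-1,3); b=np.c_[(q[:,:2]-e[:2])@X,(q[:,:2]-e[:2])@Y,q[:,2]-e[2]]*1000
m=(abs(b[:,0])<75)&(abs(b[:,1])<110)&(b[:,2]>15)&(b[:,2]<240)
b=b[m]
for h in range(15,240,8):
    k=b[(b[:,2]>=h)&(b[:,2]<h+8)]
    if len(k)>3: print(h,len(k),'x max',np.percentile(k[:,0],[50,90,98]).round(0),'y',np.percentile(k[:,1],[2,98]).round(0))
E
```

```text
15 43 x max [10. 12. 13.] y [-62.  58.]
23 27 x max [10. 12. 14.] y [-62.  61.]
31 7 x max [ 7. 29. 32.] y [50. 80.]
39 83 x max [33. 36. 36.] y [-86.  83.]
47 251 x max [26. 35. 36.] y [-81.  80.]
55 152 x max [28. 35. 36.] y [-86.  80.]
63 144 x max [20. 34. 37.] y [-90.  89.]
71 348 x max [22. 33. 36.] y [-90.  89.]
79 316 x max [14. 26. 34.] y [-92.  90.]
87 79 x max [22. 25. 26.] y [-17.  38.]
95 70 x max [22. 25. 26.] y [-17.  37.]
103 82 x max [20. 23. 27.] y [-17.  37.]
111 25 x max [34. 36. 37.] y [-16.  35.]
119 91 x max [33. 36. 37.] y [-18.  38.]
127 105 x max [32. 37. 39.] y [-36.  35.]
135 120 x max [25. 34. 36.] y [-34.  34.]
143 70 x max [27. 32. 33.] y [-31.  27.]
151 88 x max [33. 37. 39.] y [-36.  32.]
159 109 x max [31. 37. 38.] y [-38.  34.]
167 109 x max [32. 37. 39.] y [-38.  33.]
175 106 x max [31. 35. 37.] y [-35.  34.]
183 107 x max [31. 35. 38.] y [-35.  33.]
191 101 x max [31. 36. 37.] y [-35.  34.]
199 106 x max [31. 35. 37.] y [-35.  33.]
207 105 x max [31. 36. 37.] y [-37.  33.]
215 121 x max [32. 35. 36.] y [-40.  32.]
223 114 x max [30. 35. 38.] y [-37.  33.]
231 114 x max [30. 36. 37.] y [-37.  32.]
239 20 x max [33. 35. 36.] y [-29.  30.]
```

View pics/s3.png

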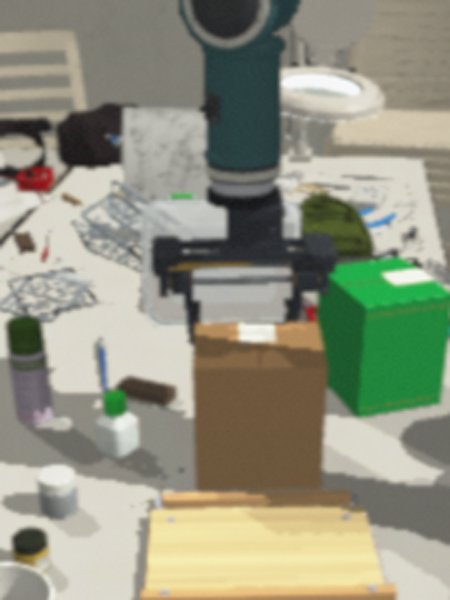

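The bar spans TCP+39 to +85 mm and reaches 37 mm forward. The wrist cylinder starts at TCP+111 mm. With the TCP at z of about 0.033, only the bar's lower part, from 72 mm up, meets the carton. That is above the suggested 25 mm, but static analysis says pivoting on the batten still gives at least 6 N there, and a small tilt is position-controlled. I back off and descend.

Call:
play_rows([
  {"hand": 0, "xyz": [0.14, -1, 0], "spin": 0},
  {"hand": 0, "xyz": [0.28, -2, 0], "spin": 0},
  {"hand": 0, "xyz": [0.42, -3, 0], "spin": 0},
  {"hand": 0, "xyz": [0.55, -3.9, 0], "spin": 0},
  {"hand": 0, "xyz": [0.55, -3.9, 0], "spin": 0},
  {"hand": 0, "xyz": [0.55, -3.9, -2], "spin": 0},
  {"hand": 0, "xyz": [0.55, -3.9, -4], "spin": 0},
  {"hand": 0, "xyz": [0.55, -3.9, -6], "spin": 0},
  {"hand": 0, "xyz": [0.55, -3.9, -8], "spin": 0},
  {"hand": 0, "xyz": [0.55, -3.9, -9.5], "spin": 0},
  {"hand": 0, "xyz": [0.55, -3.9, -10.3], "spin": 0},
  {"hand": 0, "xyz": [0.55, -3.9, -10.3], "spin": 0},
  {"hand": 0, "xyz": [0.55, -3.9, -10.3], "spin": 0},
])

```text
t: 5.25
eef_pos: [0.6003, -0.1081, 0.0365]
eef_rot: [[-0.139, 0.99, 0.001], [0.99, 0.139, -0.0], [-0.001, 0.001, -1.0]]
contact_force: [-0.3, -0.4, 0.3]
grip_width: 0.0884
```

```bash
python3 - <<'E'
from st import *
st(); carton()
p,d=snapshot('scene');save('s4.png',cv2.resize(p[40:240,160:340],None,fx=3,fy=3,interpolation=cv2.INTER_CUBIC))
E
```

```text
t 5.25 eef [ 0.6003 -0.1081  0.0365] board -208.3 -8.7 yaw 97.97 tilt [ 0.0014 -0.0003] Fboard -0.38 0.32 Fz 0.32 q [-12.5  21.4 110.2  -0.   48.3 -20.5]
carton top z [0.1365 0.1399 0.1431] board rect [-72.2   6.9] [135.3 171.8] 89.7 x [-155.7  -47.6] y [-59.   68.5]
slope [4.132000e-01 1.542000e-01 1.828553e+02]
```

View pics/s4.png

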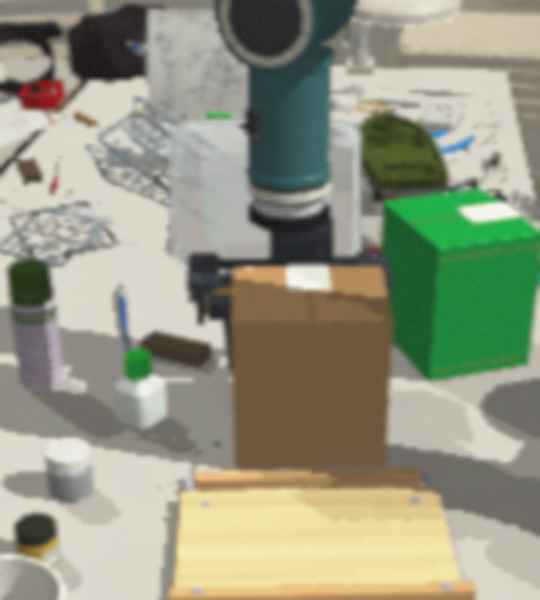

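The bar is about 15 mm behind the face and clear of the green box. I slide the carton forward to just short of the batten.

Call:
play_rows([
  {"hand": 0, "xyz": [-0.1, 0.7, -0.2], "spin": 0},
  {"hand": 0, "xyz": [-0.17, 1.2, -0.2], "spin": 0},
  {"hand": 0, "xyz": [-0.22, 1.6, -0.2], "spin": 0},
  {"hand": 0, "xyz": [-0.28, 2, -0.2], "spin": 0},
  {"hand": 0, "xyz": [-0.34, 2.4, -0.2], "spin": 0},
  {"hand": 0, "xyz": [-0.39, 2.8, -0.2], "spin": 0},
  {"hand": 0, "xyz": [-0.39, 2.8, -0.2], "spin": 0},
])

```text
t: 6.22
eef_pos: [0.5957, -0.0794, 0.0337]
eef_rot: [[-0.139, 0.99, 0.0], [0.99, 0.139, 0.0], [0.0, 0.0, -1.0]]
contact_force: [1.2, 0.9, -0.5]
grip_width: 0.0884
```

```bash
python3 -c "
from st import *
st(); carton()"
```

```text
t 6.22 eef [ 0.5957 -0.0794  0.0337] board -179.3 -8.2 yaw 97.97 tilt [0.     0.0004] Fboard 0.69 -1.26 Fz -0.5 q [-10.   20.8 111.4   0.   47.8 -18. ]
carton top z [0.1367 0.14   0.1433] board rect [-65.4   6.2] [142.1 153.5] 87.8 x [-139.6  -36. ] y [-62.1  66.9]
slope [  0.5452   0.1939 190.1929]
```

Call:
play_rows([
  {"hand": 0, "xyz": [-0.02, 0.15, 0], "spin": 0},
  {"hand": 0, "xyz": [-0.04, 0.3, 0], "spin": 0},
  {"hand": 0, "xyz": [-0.06, 0.4, 0], "spin": 0},
  {"hand": 0, "xyz": [-0.07, 0.5, 0], "spin": 0},
  {"hand": 0, "xyz": [-0.07, 0.5, 0], "spin": 0},
])

```text
t: 6.9
eef_pos: [0.595, -0.0748, 0.0337]
eef_rot: [[-0.139, 0.99, 0.0], [0.99, 0.139, 0.0], [0.0, 0.0, -1.0]]
contact_force: [0.4, -1.2, -0.8]
grip_width: 0.0881
```

```bash
python3 -c "
from st import *
st(); carton();st()"
```

```text
t 6.9 eef [ 0.595  -0.0748  0.0337] board -174.6 -8.1 yaw 97.97 tilt [0.0001 0.0001] Fboard -1.22 -0.26 Fz -0.8 q [ -9.5  20.7 111.5   0.   47.7 -17.5]
carton top z [0.1367 0.14   0.1432] board rect [-64.2   7.4] [144.  146.9] 86.1 x [-134.  -32.] y [-62.2  66.7]
slope [3.469000e-01 1.284000e-01 1.702851e+02]
t 6.95 eef [ 0.595  -0.0748  0.0337] board -174.6 -8.1 yaw 97.96 tilt [0.     0.0001] Fboard -1.13 -0.18 Fz -0.44 q [ -9.6  20.7 111.5   0.   47.7 -17.5]
```

Call:
play_rows([
  {"hand": 0, "xyz": [-0.01, 0.1, 0], "spin": 0},
  {"hand": 0, "xyz": [-0.03, 0.2, 0], "spin": 0},
  {"hand": 0, "xyz": [-0.03, 0.2, 0], "spin": 0},
])

```text
t: 7.32
eef_pos: [0.5949, -0.073, 0.0337]
eef_rot: [[-0.139, 0.99, 0.0], [0.99, 0.139, -0.0], [-0.0, 0.0, -1.0]]
contact_force: [0.6, -2.4, -1.2]
grip_width: 0.0884
```

Call:
play_rows([
  {"hand": 0, "xyz": [-0.01, 0.1, 0], "spin": 0},
  {"hand": 0, "xyz": [-0.01, 0.1, 0], "spin": 0},
])

```text
t: 7.58
eef_pos: [0.5951, -0.0725, 0.0342]
eef_rot: [[-0.139, 0.99, 0.001], [0.99, 0.139, -0.001], [-0.001, 0.001, -1.0]]
contact_force: [1.6, -5.3, 1.0]
grip_width: 0.0879
```

Call:
play_rows([
  {"hand": 0, "xyz": [-0.01, 0.1, 0], "spin": 0},
  {"hand": 0, "xyz": [-0.01, 0.1, 0], "spin": 0},
])

```text
t: 7.82
eef_pos: [0.5955, -0.072, 0.0346]
eef_rot: [[-0.14, 0.99, 0.002], [0.99, 0.14, -0.002], [-0.002, 0.002, -1.0]]
contact_force: [1.2, -7.4, 1.7]
grip_width: 0.0879
```

Force is building at the batten: 2.4, then 5.3, then 7.4 N. I hold for a second and check squareness and tilt.

Call:
play_rows([
  {"hand": 0, "xyz": [0, 0, 0], "spin": 0},
  {"hand": 0, "xyz": [0, 0, 0], "spin": 0},
  {"hand": 0, "xyz": [0, 0, 0], "spin": 0},
  {"hand": 0, "xyz": [0, 0, 0], "spin": 0},
])

```text
t: 8.32
eef_pos: [0.5955, -0.0721, 0.0346]
eef_rot: [[-0.14, 0.99, 0.002], [0.99, 0.14, -0.002], [-0.002, 0.002, -1.0]]
contact_force: [1.8, -6.5, 2.8]
grip_width: 0.0876
```

```bash
python3 - <<'E'
from st import *
st()
p,d=snapshot('top');P=cloud('top',d);hsv=cv2.cvtColor(p,cv2.COLOR_RGB2HSV)
b=np.dstack([(P[...,:2]-O)@X*1000,(P[...,:2]-O)@Y*1000,P[...,2]*1000])
m=(d>0)&(abs(b[...,2]-140)<9)&(b[...,0]>-130)&(b[...,0]<-15)&(b[...,1]>-75)&(b[...,1]<80)&(hsv[...,0]>5)&(hsv[...,0]<22)&(hsv[...,1]>90)
k,l,s,c=cv2.connectedComponentsWithStats(m.astype(np.uint8));i=1+np.argmax(s[1:,4])
q=b[l==i];print(len(q),np.percentile(q,[1,99],axis=0).round(1))
print('plane',np.linalg.lstsq(np.c_[q[:,:2],np.ones(len(q))],q[:,2],rcond=None)[0].round(4))
# front edge fit: per y-bin max x
ys=np.arange(-50,60,5);xs=[np.percentile(q[abs(q[:,1]-y)<3][:,0],97) for y in ys];print('front',np.polyfit(ys,xs,1).round(4))
save('t5.png',cv2.resize(p[140:260,180:360],None,fx=4,fy=4,interpolation=cv2.INTER_CUBIC))
p,d=snapshot('scene');save('s5.png',cv2.resize(p[40:240,160:340],None,fx=3,fy=3,interpolation=cv2.INTER_CUBIC))
st()
E
```

```text
t 8.32 eef [ 0.5955 -0.0721  0.0346] board -171.9 -9.0 yaw 98.03 tilt [ 0.0019 -0.0018] Fboard -6.66 -0.84 Fz 2.82 q [-9.200e+00  2.060e+01  1.116e+02 -1.000e-01  4.770e+01 -1.720e+01]
2186 [[-128.   -61.5  136.1]
 [ -29.8   64.9  144.6]]
plane [-6.000000e-03 -1.000000e-04  1.398238e+02]
front [  0.0646 -33.3593]
t 8.43 eef [ 0.5955 -0.072   0.0346] board -171.9 -9.0 yaw 98.03 tilt [ 0.002  -0.0018] Fboard -6.99 0.22 Fz 2.08 q [-9.200e+00  2.060e+01  1.116e+02 -1.000e-01  4.770e+01 -1.720e+01]
```

View pics/t5.png

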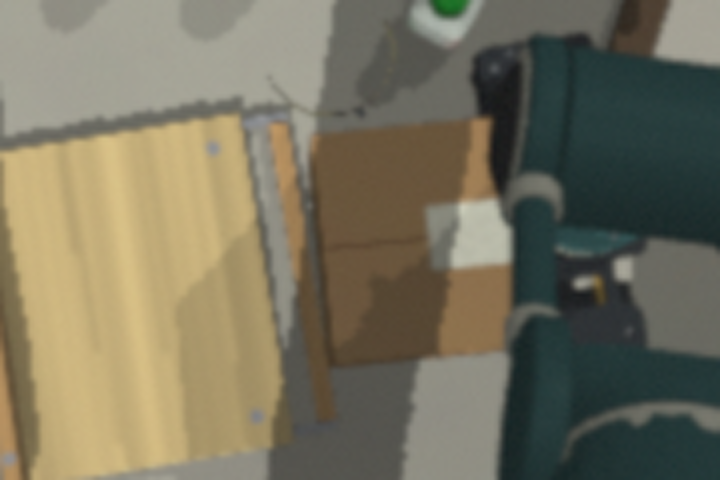

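View pics/s5.png

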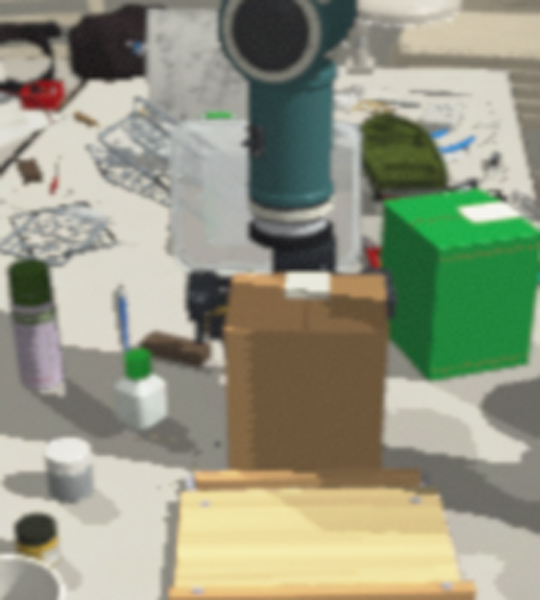

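The force is about 7 N on the board axis with almost no tilt, but the top view suggests the carton is yawed a few degrees relative to the batten. I'll verify this by fitting a plane to its front face in the scene camera.

```bash
cat >> st.py <<'E'
def yaws(show=True):
    p,d=snapshot('scene');P=cloud('scene',d)
    b=np.dstack([(P[...,:2]-O)@X*1000,(P[...,:2]-O)@Y*1000,P[...,2]*1000])
    def fit(m,n):
        q=b[m&(d>0)]
        for _ in range(4):
            A=np.c_[q[:,1:],np.ones(len(q))];c=np.linalg.lstsq(A,q[:,0],rcond=None)[0];r=abs(A@c-q[:,0]);k=r<max(2.0,np.percentile(r,90));q=q[k]
        print(n,len(q),'dx/dy %.4f dx/dz %.4f x0 %.1f'%tuple(c),'y',np.percentile(q[:,1],[1,99]).round(1))
    fit((b[...,0]>-60)&(b[...,0]<0)&(abs(b[...,1])<55)&(b[...,2]>25)&(b[...,2]<130),'front')
    fit((b[...,0]>160)&(b[...,0]<190)&(abs(b[...,1])<95)&(b[...,2]>6)&(b[...,2]<40),'fence outer')
    return b,d,p
E
python3 - <<'E'
from st import *
b,d,p=yaws()
p,d=snapshot('top')
K=get_calibration('top');M=np.array(K['camera_matrix']);T=np.linalg.inv(np.array(K['camera_from_world']))
def cast(u,v,z):
    r=T[:3,:3]@np.linalg.inv(M)@[u,v,1];w=T[:3,3]+r*(z-T[2,3])/r[2];return np.array([(w[:2]-O)@X,(w[:2]-O)@Y])*1000
for n,u,v,z in [('c',258.25,173.75,.14),('c',263,231.25,.14),('bat',252,170.5,.012),('bat',262.5,245,.012)]: print(n,cast(u,v,z).round(1))
E
```

```text
front 1382 dx/dy 0.0674 dx/dz 0.0072 x0 -31.5 y [-53.8  54. ]
fence outer 1090 dx/dy -0.0000 dx/dz -0.0021 x0 178.1 y [-93.2  93.3]
c [-36.8 -65.1]
c [-25.9  63.5]
bat [-28.8 -92.7]
bat [-23.9  95.6]
```

The carton is yawed 0.067 rad and only its robot-side corner touches the batten, so the bar is bearing on that side and doing no squaring. I back off, spin the tool so its far end leads, and press again.

Call:
play_rows([
  {"hand": 0, "xyz": [0.1, -0.7, 0], "spin": 0},
  {"hand": 0, "xyz": [0.14, -1, 0], "spin": 2},
  {"hand": 0, "xyz": [0.14, -1, 0], "spin": 4},
  {"hand": 0, "xyz": [0.14, -1, 0], "spin": 6},
  {"hand": 0, "xyz": [0.14, -1, 0], "spin": 6},
])

```text
t: 9.15
eef_pos: [0.5962, -0.0807, 0.0339]
eef_rot: [[-0.242, 0.97, 0.001], [0.97, 0.242, 0.0], [0.0, 0.001, -1.0]]
contact_force: [2.5, -0.6, 0.5]
grip_width: 0.0878
```

```bash
python3 - <<'E'
from st import *
st();b,d,p=yaws()
E
```

```text
t 9.15 eef [ 0.5962 -0.0807  0.0339] board -180.6 -8.5 yaw 103.98 tilt [0.0006 0.0002] Fboard -0.95 -2.36 Fz 0.49 q [-10.1  20.9 111.3   0.   47.8 -24.1]
front 1365 dx/dy 0.0766 dx/dz -0.0019 x0 -32.2 y [-53.8  53.2]
fence outer 1084 dx/dy 0.0011 dx/dz 0.0060 x0 177.9 y [-93.2  93.4]
```

Call:
play_rows([
  {"hand": 0, "xyz": [-0.02, 0.15, 0], "spin": 0},
  {"hand": 0, "xyz": [-0.04, 0.3, 0], "spin": 0},
  {"hand": 0, "xyz": [-0.06, 0.45, 0], "spin": 0},
  {"hand": 0, "xyz": [-0.06, 0.45, 0], "spin": 0},
])

```text
t: 9.7
eef_pos: [0.5952, -0.0762, 0.0337]
eef_rot: [[-0.242, 0.97, -0.0], [0.97, 0.242, 0.0], [0.0, -0.0, -1.0]]
contact_force: [1.2, -0.8, -0.7]
grip_width: 0.0881
```

```bash
python3 - <<'E'
from st import *
st();b,d,p=yaws()
E
```

```text
t 9.7 eef [ 0.5952 -0.0762  0.0337] board -176.0 -8.1 yaw 103.98 tilt [-0.0001  0.0001] Fboard -0.96 -1.09 Fz -0.74 q [ -9.7  20.7 111.5   0.   47.8 -23.7]
front 1379 dx/dy 0.0581 dx/dz 0.0013 x0 -31.4 y [-53.9  53.8]
fence outer 1103 dx/dy 0.0001 dx/dz 0.0037 x0 177.9 y [-93.4  92.8]
```

Rotation has started, with dx/dy falling from 0.077 to 0.058. I keep going.

Call:
play_rows([
  {"hand": 0, "xyz": [-0.02, 0.15, 0], "spin": 0},
  {"hand": 0, "xyz": [-0.04, 0.3, 0], "spin": 0},
  {"hand": 0, "xyz": [-0.04, 0.3, 0], "spin": 0},
])

```text
t: 10.12
eef_pos: [0.5948, -0.0732, 0.0337]
eef_rot: [[-0.242, 0.97, -0.0], [0.97, 0.242, 0.0], [0.0, -0.0, -1.0]]
contact_force: [1.9, -1.3, 0.5]
grip_width: 0.0879
```

```bash
python3 - <<'E'
from st import *
st();b,d,p=yaws()
E
```

```text
t 10.12 eef [ 0.5948 -0.0732  0.0337] board -173.0 -8.1 yaw 103.98 tilt [-0.0002  0.0001] Fboard -1.54 -1.7 Fz 0.48 q [ -9.4  20.7 111.6   0.   47.7 -23.4]
front 1367 dx/dy 0.0302 dx/dz -0.0007 x0 -29.8 y [-53.7  53.8]
fence outer 1102 dx/dy 0.0002 dx/dz 0.0021 x0 178.0 y [-93.2  92.9]
```

Call:
play_rows([
  {"hand": 0, "xyz": [-0.01, 0.1, 0], "spin": 0},
  {"hand": 0, "xyz": [-0.03, 0.2, 0], "spin": 0},
  {"hand": 0, "xyz": [-0.03, 0.2, 0], "spin": 0},
])

```text
t: 10.55
eef_pos: [0.5946, -0.0713, 0.0337]
eef_rot: [[-0.241, 0.97, -0.0], [0.97, 0.241, 0.0], [0.0, -0.0, -1.0]]
contact_force: [1.3, -1.7, -0.5]
grip_width: 0.0883
```

Call:
play_rows([
  {"hand": 0, "xyz": [-0.01, 0.1, 0], "spin": 0},
  {"hand": 0, "xyz": [-0.01, 0.1, 0], "spin": 0},
])

```text
t: 10.8
eef_pos: [0.5945, -0.0703, 0.0337]
eef_rot: [[-0.242, 0.97, -0.0], [0.97, 0.242, 0.0], [0.0, -0.0, -1.0]]
contact_force: [2.9, -1.3, 0.5]
grip_width: 0.0884
```

```bash
python3 - <<'E'
from st import *
st();b,d,p=yaws()
E
```

```text
t 10.8 eef [ 0.5945 -0.0703  0.0337] board -170.0 -8.2 yaw 103.98 tilt [-0.0001  0.0001] Fboard -1.74 -2.7 Fz 0.46 q [ -9.1  20.6 111.7   0.   47.7 -23.1]
front 1385 dx/dy 0.0091 dx/dz 0.0003 x0 -28.3 y [-53.9  53.7]
fence outer 1096 dx/dy 0.0017 dx/dz 0.0089 x0 177.8 y [-93.2  92.8]
```

Call:
play_rows([
  {"hand": 0, "xyz": [-0.01, 0.1, 0], "spin": 0},
  {"hand": 0, "xyz": [-0.01, 0.1, 0], "spin": 0},
])

```text
t: 11.1
eef_pos: [0.5943, -0.0693, 0.0337]
eef_rot: [[-0.241, 0.97, -0.0], [0.97, 0.241, 0.0], [0.0, -0.0, -1.0]]
contact_force: [2.5, -1.9, 1.1]
grip_width: 0.0884
```

Call:
play_rows([
  {"hand": 0, "xyz": [-0.01, 0.1, 0], "spin": 0},
  {"hand": 0, "xyz": [-0.01, 0.1, 0], "spin": 0},
])

```text
t: 11.35
eef_pos: [0.5944, -0.0689, 0.0338]
eef_rot: [[-0.241, 0.97, 0.0], [0.97, 0.241, -0.001], [-0.001, 0.0, -1.0]]
contact_force: [2.0, -4.2, 0.5]
grip_width: 0.0884
```

```bash
python3 - <<'E'
from st import *
st();b,d,p=yaws()
E
```

```text
t 11.35 eef [ 0.5944 -0.0689  0.0338] board -168.7 -8.3 yaw 103.96 tilt [ 0.0003 -0.0007] Fboard -4.48 -1.36 Fz 0.54 q [-9.000e+00  2.060e+01  1.117e+02 -1.000e-01  4.770e+01 -2.290e+01]
front 1370 dx/dy -0.0018 dx/dz 0.0005 x0 -27.6 y [-53.7  53.8]
fence outer 1088 dx/dy 0.0001 dx/dz 0.0042 x0 177.9 y [-92.7  92.8]
```

The carton is now square to within 0.002 rad, with its foot at x = -27.6 mm against the batten, and the force is rising. I press on to about 7–8 N and hold.

Call:
play_rows([
  {"hand": 0, "xyz": [-0.01, 0.1, 0], "spin": 0},
  {"hand": 0, "xyz": [-0.01, 0.1, 0], "spin": 0},
])

```text
t: 11.65
eef_pos: [0.5946, -0.0682, 0.034]
eef_rot: [[-0.241, 0.971, 0.001], [0.971, 0.241, -0.001], [-0.001, 0.001, -1.0]]
contact_force: [1.8, -5.9, 1.1]
grip_width: 0.0881
```

Call:
play_rows([
  {"hand": 0, "xyz": [-0.01, 0.05, 0], "spin": 0},
  {"hand": 0, "xyz": [-0.01, 0.05, 0], "spin": 0},
  {"hand": 0, "xyz": [-0.01, 0.05, 0], "spin": 0},
])

```text
t: 12.02
eef_pos: [0.5946, -0.0679, 0.0342]
eef_rot: [[-0.241, 0.971, 0.001], [0.971, 0.241, -0.001], [-0.001, 0.001, -1.0]]
contact_force: [1.3, -6.6, 1.6]
grip_width: 0.0884
```

```bash
python3 - <<'E'
from st import *
st();b,d,p=yaws()
E
```

```text
t 12.03 eef [ 0.5946 -0.0679  0.0342] board -167.7 -8.7 yaw 103.94 tilt [ 0.0012 -0.0012] Fboard -6.75 -0.38 Fz 1.55 q [-8.900e+00  2.050e+01  1.117e+02 -1.000e-01  4.770e+01 -2.280e+01]
front 1385 dx/dy 0.0007 dx/dz 0.0103 x0 -27.6 y [-53.6  53.5]
fence outer 1110 dx/dy 0.0003 dx/dz -0.0003 x0 178.0 y [-93.2  93.1]
```

Call:
play_rows([
  {"hand": 0, "xyz": [-0.01, 0.05, 0], "spin": 0},
  {"hand": 0, "xyz": [-0.01, 0.1, 0], "spin": 0},
  {"hand": 0, "xyz": [-0.01, 0.1, 0], "spin": 0},
  {"hand": 0, "xyz": [-0.01, 0.1, 0], "spin": 0},
])

```text
t: 12.58
eef_pos: [0.5948, -0.0671, 0.0344]
eef_rot: [[-0.241, 0.971, 0.002], [0.971, 0.241, -0.001], [-0.002, 0.001, -1.0]]
contact_force: [0.8, -7.4, 2.4]
grip_width: 0.0881
```

```bash
python3 - <<'E'
from st import *
st();b,d,p=yaws()
E
```

```text
t 12.57 eef [ 0.5948 -0.0671  0.0344] board -166.9 -8.9 yaw 103.93 tilt [ 0.0016 -0.0013] Fboard -7.44 0.24 Fz 2.44 q [-8.800e+00  2.050e+01  1.118e+02 -1.000e-01  4.760e+01 -2.270e+01]
front 1382 dx/dy 0.0003 dx/dz 0.0242 x0 -27.9 y [-53.9  53.9]
fence outer 1066 dx/dy -0.0002 dx/dz 0.0027 x0 177.9 y [-92.8  93.1]
```

The press is at 7.4 N, the carton is square within 0.001 rad, and the tilt is 0.024 rad against a limit of 0.05. I hold it.

Call:
play_rows([
  {"hand": 0, "xyz": [0, 0, 0], "spin": 0},
  {"hand": 0, "xyz": [0, 0, 0], "spin": 0},
  {"hand": 0, "xyz": [0, 0, 0], "spin": 0},
  {"hand": 0, "xyz": [0, 0, 0], "spin": 0},
  {"hand": 0, "xyz": [0, 0, 0], "spin": 0},
  {"hand": 0, "xyz": [0, 0, 0], "spin": 0},
  {"hand": 0, "xyz": [0, 0, 0], "spin": 0},
])

```text
t: 13.5
eef_pos: [0.5948, -0.0671, 0.0344]
eef_rot: [[-0.241, 0.971, 0.002], [0.971, 0.241, -0.001], [-0.002, 0.001, -1.0]]
contact_force: [1.3, -7.5, 2.6]
grip_width: 0.0883
```

```bash
python3 - <<'E'
from st import *
st();b,d,p=yaws()
E
```

```text
t 13.5 eef [ 0.5948 -0.0671  0.0344] board -166.9 -8.9 yaw 103.93 tilt [ 0.0016 -0.0013] Fboard -7.58 -0.27 Fz 2.62 q [-8.800e+00  2.050e+01  1.118e+02 -1.000e-01  4.760e+01 -2.270e+01]
front 1419 dx/dy 0.0001 dx/dz 0.0230 x0 -27.8 y [-53.6  53.8]
fence outer 1079 dx/dy 0.0006 dx/dz 0.0037 x0 177.9 y [-92.7  93.1]
```

Step 1's conditions have held for about 1 s by these measurements. I back off gently, square the tool, rise to fingertip height of about 110 mm, and centre on the carton.

Call:
play_rows([
  {"hand": 0, "xyz": [0.03, -0.2, 0], "spin": 0},
  {"hand": 0, "xyz": [0.07, -0.5, 0], "spin": 0},
  {"hand": 0, "xyz": [0.14, -1, 0], "spin": 0},
  {"hand": 0, "xyz": [0.28, -2, 0], "spin": 0},
  {"hand": 0, "xyz": [0.35, -2.5, 0], "spin": 0},
  {"hand": 0, "xyz": [0.35, -2.5, 2], "spin": -2},
  {"hand": 0, "xyz": [0.35, -2.5, 4], "spin": -4},
  {"hand": 0, "xyz": [0.35, -2.5, 6], "spin": -6},
  {"hand": 0, "xyz": [0, -2.5, 8], "spin": -6},
  {"hand": 0, "xyz": [-0.65, -2.6, 10.2], "spin": -6},
  {"hand": 0, "xyz": [-0.65, -2.6, 10.2], "spin": -6},
  {"hand": 0, "xyz": [-0.65, -2.6, 10.2], "spin": -6},
])

```text
t: 15.05
eef_pos: [0.5871, -0.0918, 0.1356]
eef_rot: [[-0.139, 0.99, -0.0], [0.99, 0.139, 0.0], [0.0, -0.0, -1.0]]
contact_force: [-0.4, -0.1, -0.5]
grip_width: 0.0883
```

```bash
python3 - <<'E'
from st import *
st();b,d,p=yaws()
carton()
E
```

```text
t 15.05 eef [ 0.5871 -0.0918  0.1356] board -190.3 2.1 yaw 97.97 tilt [-0.0002  0.0001] Fboard -0.04 0.39 Fz -0.48 q [-11.3  12.8 109.    0.   58.1 -19.3]
front 1355 dx/dy 0.0022 dx/dz -0.0006 x0 -27.8 y [-53.9  53.4]
fence outer 1102 dx/dy 0.0000 dx/dz 0.0002 x0 178.0 y [-92.5  93. ]
carton top z [0.1367 0.14   0.1433] board rect [-62.    9.1] [130.9 151.2] 89.7 x [-135.6  -27.7] y [-54.4  72.9]
slope [  0.4233   0.1853 175.358 ]
```

Call:
play_rows([
  {"hand": 0, "xyz": [-0.14, 1, 0], "spin": 0},
  {"hand": 0, "xyz": [-0.28, 2, 0], "spin": 0},
  {"hand": 0, "xyz": [-0.42, 3, 0], "spin": 0},
  {"hand": 0, "xyz": [-0.49, 3.5, 0], "spin": 0},
  {"hand": 0, "xyz": [-0.55, 3.9, 0], "spin": 0},
  {"hand": 0, "xyz": [-0.6, 4.3, 0.4], "spin": 0},
  {"hand": 0, "xyz": [-0.65, 4.7, 0.7], "spin": 0},
  {"hand": 0, "xyz": [-0.7, 5, 1], "spin": 0},
])

```text
t: 16.15
eef_pos: [0.5805, -0.0423, 0.1461]
eef_rot: [[-0.139, 0.99, 0.0], [0.99, 0.139, -0.001], [-0.001, 0.0, -1.0]]
contact_force: [0.2, -3.8, 0.8]
grip_width: 0.0881
```

```bash
python3 - <<'E'
from st import *
st();b,d,p=yaws()
E
```

```text
t 16.15 eef [ 0.5805 -0.0423  0.1461] board -140.3 1.7 yaw 97.97 tilt [ 0.0002 -0.0008] Fboard -3.77 0.31 Fz 0.8 q [-6.600e+00  1.090e+01  1.101e+02 -1.000e-01  5.890e+01 -1.450e+01]
front 1407 dx/dy 0.0017 dx/dz 0.0638 x0 -27.9 y [-53.8  54. ]
fence outer 1091 dx/dy -0.0003 dx/dz 0.0026 x0 177.9 y [-93.2  92.9]
```

It is tipping with its foot held at the batten: 3.7° at 3.8 N. I follow the arc.

Call:
play_rows([
  {"hand": 0, "xyz": [-0.07, 0.5, 0.4], "spin": 0},
  {"hand": 0, "xyz": [-0.14, 1, 0.8], "spin": 0},
  {"hand": 0, "xyz": [-0.21, 1.5, 1.1], "spin": 0},
  {"hand": 0, "xyz": [-0.28, 2, 1.5], "spin": 0},
  {"hand": 0, "xyz": [-0.35, 2.5, 1.8], "spin": 0},
  {"hand": 0, "xyz": [-0.42, 3, 2], "spin": 0},
])

```text
t: 16.95
eef_pos: [0.5766, -0.0114, 0.1662]
eef_rot: [[-0.139, 0.99, 0.001], [0.99, 0.139, 0.0], [0.0, 0.001, -1.0]]
contact_force: [-0.5, -3.9, 3.3]
grip_width: 0.0881
```

```bash
python3 - <<'E'
from st import *
st();b,d,p=yaws()
save('s6.png',cv2.resize(p[40:260,160:340],None,fx=2.6,fy=2.6))
E
```

```text
t 16.95 eef [ 0.5766 -0.0114  0.1662] board -109.3 1.3 yaw 97.97 tilt [0.0008 0.0002] Fboard -3.79 1.01 Fz 3.32 q [ -3.6   9.2 109.9   0.   60.9 -11.6]
front 764 dx/dy 0.0017 dx/dz 0.3317 x0 -30.3 y [-53.7  54.2]
fence outer 1085 dx/dy 0.0009 dx/dz 0.0025 x0 177.9 y [-93.2  92.8]
```

View pics/s6.png

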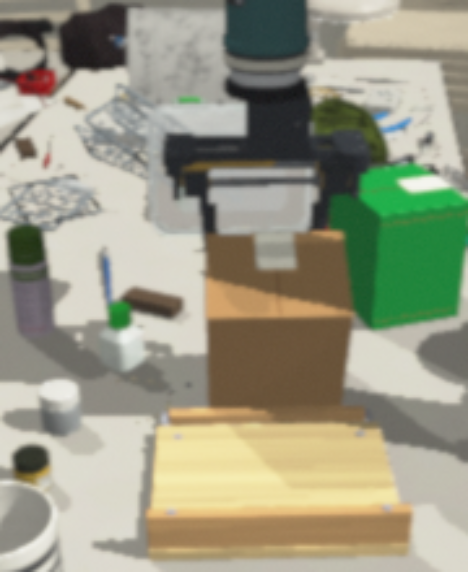

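The tilt is 18°, still square, with the foot at the stop. I continue past the balance point.

Call:
play_rows([
  {"hand": 0, "xyz": [-0.07, 0.5, 0.4], "spin": 0},
  {"hand": 0, "xyz": [-0.14, 1, 0.7], "spin": 0},
  {"hand": 0, "xyz": [-0.21, 1.5, 0.95], "spin": 0},
  {"hand": 0, "xyz": [-0.28, 2, 1.2], "spin": 0},
  {"hand": 0, "xyz": [-0.35, 2.5, 1.4], "spin": 0},
  {"hand": 0, "xyz": [-0.42, 3, 1.6], "spin": 0},
  {"hand": 0, "xyz": [-0.49, 3.5, 1.8], "spin": 0},
  {"hand": 0, "xyz": [-0.56, 4, 2], "spin": 0},
])

```text
t: 18.0
eef_pos: [0.5707, 0.0285, 0.1858]
eef_rot: [[-0.139, 0.99, -0.0], [0.99, 0.139, 0.0], [0.0, 0.0, -1.0]]
contact_force: [0.4, -0.3, 0.7]
grip_width: 0.0881
```

```bash
python3 - <<'E'
from st import *
st();b,d,p=yaws()
save('s7.png',cv2.resize(p[40:260,160:340],None,fx=2.6,fy=2.6))
E
```

```text
t 18.0 eef [0.5707 0.0285 0.1858] board -68.9 1.6 yaw 97.97 tilt [-0.      0.0001] Fboard -0.39 -0.36 Fz 0.7 q [  0.4   7.5 109.5   0.   63.   -7.6]
front 212 dx/dy 0.0014 dx/dz 0.6701 x0 -33.6 y [-54.1  53.8]
fence outer 1101 dx/dy -0.0001 dx/dz 0.0067 x0 177.8 y [-93.3  93. ]
```

View pics/s7.png

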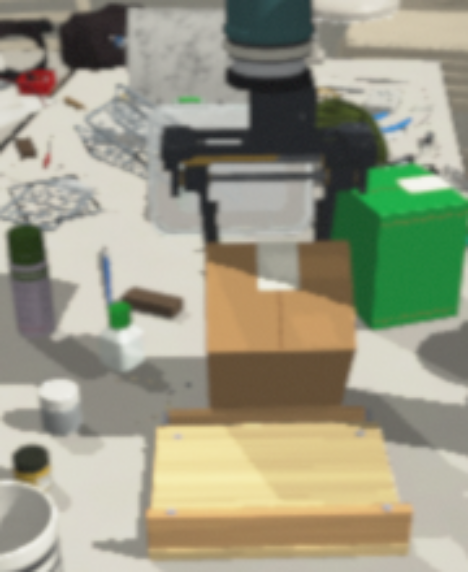

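The tilt is 34°. A little more and it will fall over.

Call:
play_rows([
  {"hand": 0, "xyz": [-0.07, 0.5, 0.1], "spin": 0},
  {"hand": 0, "xyz": [-0.14, 1, 0.2], "spin": 0},
  {"hand": 0, "xyz": [-0.21, 1.5, 0.3], "spin": 0},
  {"hand": 0, "xyz": [-0.28, 2, 0.4], "spin": 0},
  {"hand": 0, "xyz": [-0.32, 2.3, 0.4], "spin": 0},
  {"hand": 0, "xyz": [-0.32, 2.3, 0.4], "spin": 0},
  {"hand": 0, "xyz": [-0.32, 2.3, 0.4], "spin": 0},
])

```text
t: 18.92
eef_pos: [0.5675, 0.0511, 0.1896]
eef_rot: [[-0.139, 0.99, -0.0], [0.99, 0.139, -0.0], [-0.0, -0.0, -1.0]]
contact_force: [0.6, -0.2, 0.4]
grip_width: 0.0878
```

```bash
python3 - <<'E'
from st import *
st()
p,d=snapshot('scene')
save('s8.png',cv2.resize(p[40:260,160:340],None,fx=2.6,fy=2.6))
E
```

```text
t 18.93 eef [0.5675 0.0511 0.1896] board -46.1 1.7 yaw 97.97 tilt [-0.0002 -0.0001] Fboard -0.32 -0.55 Fz 0.44 q [  2.6   7.1 109.5  -0.   63.4  -5.3]
```

View pics/s8.png

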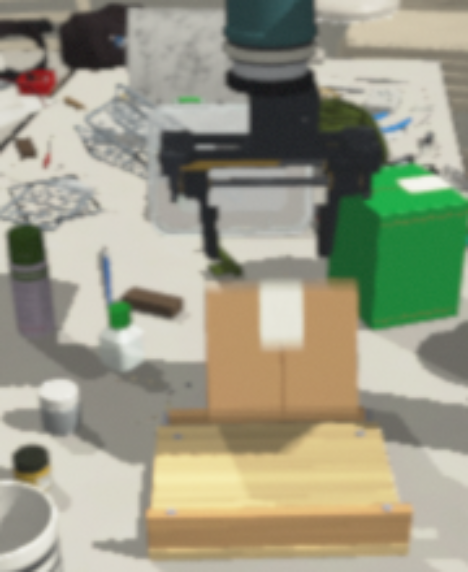

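```bash
python3 - <<'E'
from st import *
p,d=snapshot('scene');P=cloud('scene',d);st()
b=np.dstack([(P[...,:2]-O)@X*1000,(P[...,:2]-O)@Y*1000,P[...,2]*1000])
for v in range(145,205,4): print(v,b[v,160+110].round(0),b[v,160+125].round(0))
p,d=snapshot('top');save('t8.png',cv2.resize(p[100:300,140:400],None,fx=2.8,fy=2.8))
E
```

```text
t 19.02 eef [0.5675 0.051  0.1897] board -46.2 1.6 yaw 97.96 tilt [-0.0001 -0.    ] Fboard -0.57 0.39 Fz 0.98 q [  2.6   7.1 109.5  -0.   63.4  -5.3]
145 [-343.   43.   -2.] [-315.   88.   11.]
149 [-316.   41.   -3.] [-316.   89.   -4.]
153 [-55.  21. 117.] [-54.  58. 117.]
157 [-20.  18. 124.] [-20.  54. 124.]
161 [ 10.  16. 130.] [ 11.  50. 129.]
165 [ 38.  14. 135.] [ 37.  48. 133.]
169 [ 52.  13. 133.] [ 51.  46. 131.]
173 [ 52.  14. 122.] [ 54.  46. 123.]
177 [ 57.  13. 115.] [ 54.  47. 113.]
181 [ 56.  14. 104.] [ 55.  47. 103.]
185 [59. 14. 95.] [58. 47. 94.]
189 [58. 14. 85.] [60. 47. 85.]
193 [61. 14. 76.] [63. 47. 76.]
197 [65. 14. 67.] [65. 48. 67.]
201 [67. 14. 58.] [65. 48. 56.]
```

View pics/t8.png

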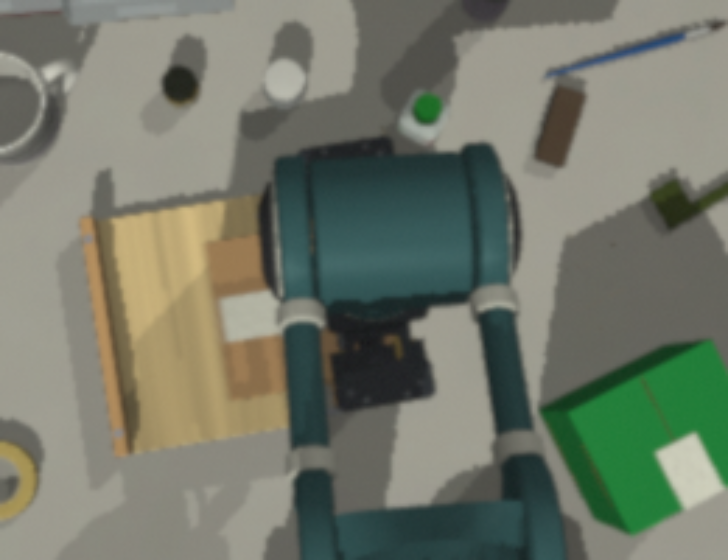

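The carton is about 79° over and probably still settling. I let time pass.

Call:
play_rows([
  {"hand": 0, "xyz": [0, 0, 0.5], "spin": 0},
  {"hand": 0, "xyz": [0, 0, 1], "spin": 0},
  {"hand": 0, "xyz": [0, 0, 1], "spin": 0},
  {"hand": 0, "xyz": [0, 0, 1], "spin": 0},
])

```text
t: 19.58
eef_pos: [0.5676, 0.0511, 0.1999]
eef_rot: [[-0.139, 0.99, 0.0], [0.99, 0.139, 0.0], [-0.0, 0.0, -1.0]]
contact_force: [-0.1, 0.9, -0.2]
grip_width: 0.0879
```

```bash
cat >> st.py <<'E'
def lying():
    p,d=snapshot('scene');P=cloud('scene',d)
    b=np.dstack([(P[...,:2]-O)@X*1000,(P[...,:2]-O)@Y*1000,P[...,2]*1000]);hsv=cv2.cvtColor(p,cv2.COLOR_RGB2HSV)
    w=(d>0)&(b[...,0]>-120)&(b[...,0]<168)&(abs(b[...,1]-5)<80)
    q=b[w&(b[...,2]>25)&(b[...,2]<110)&(hsv[...,1]>60)&(hsv[...,0]<25)]
    hist,e=np.histogram(q[:,0],bins=np.arange(-120,170,4));x=e[np.argmax(hist)]+2
    q=q[abs(q[:,0]-x)<12]
    for _ in range(4):
        A=np.c_[q[:,1:],np.ones(len(q))];c=np.linalg.lstsq(A,q[:,0],rcond=None)[0];r=abs(A@c-q[:,0]);q=q[r<max(2,np.percentile(r,90))]
    print('end face',len(q),'dx/dy %.4f dx/dz %.4f x0 %.1f'%tuple(c),'x@z70 %.1f'%(c[2]+70*c[1]),'y',np.percentile(q[:,1],[1,99]).round(1))
    t=b[w&(b[...,2]>112)&(b[...,2]<145)&(b[...,0]<x+5)&(b[...,0]>x-120)]
    c=np.linalg.lstsq(np.c_[t[:,:2],np.ones(len(t))],t[:,2],rcond=None)[0]
    print('top',len(t),c.round(4),np.percentile(t,[1,50,99],axis=0).round(1).tolist())
    return b,d,p
E
python3 - <<'E'
from st import *
st();b,d,p=lying()
save('s9.png',cv2.resize(p[40:260,160:340],None,fx=2.6,fy=2.6))
E
```

```text
t 19.57 eef [0.5676 0.0511 0.1999] board -46.1 1.6 yaw 97.97 tilt [0.0003 0.    ] Fboard 0.94 -0.02 Fz -0.2 q [  2.6   6.6 108.9   0.   64.5  -5.3]
end face 1403 dx/dy -0.0022 dx/dz 0.0003 x0 75.0 x@z70 75.0 y [-54.5  72.2]
top 1638 [-1.390000e-02 -6.000000e-04  1.199736e+02] [[-44.8, -54.7, 113.0], [27.5, 8.7, 119.9], [76.7, 71.7, 121.8]]
```

View pics/s9.png

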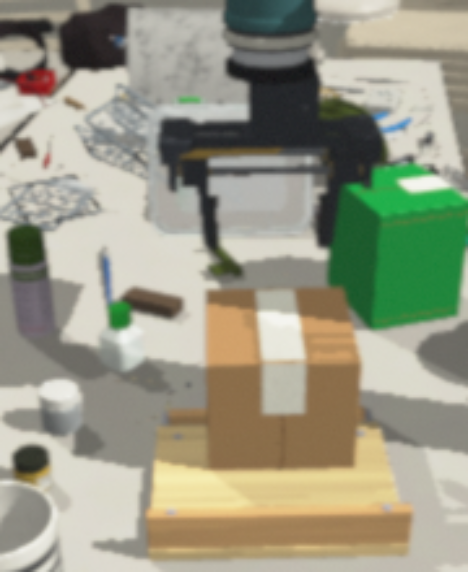

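The carton lies flat, taped side up. The end face is at x = 75.0 mm and square within 0.002 rad, the top is at about 120 mm, and the centre is at y = 9. Step 2 looks met. I now go behind its underside to push it the remaining 90 mm or so.

Call:
play_rows([
  {"hand": 0, "xyz": [0, -1.5, 0], "spin": 0},
  {"hand": 0, "xyz": [0.05, -3, 0], "spin": 0},
  {"hand": 0, "xyz": [0.1, -4.5, 0], "spin": 0},
  {"hand": 0, "xyz": [0.2, -6, 0], "spin": 0},
  {"hand": 0, "xyz": [0.2, -6.6, 0], "spin": 0},
  {"hand": 0, "xyz": [0.2, -6.6, -2], "spin": 0},
  {"hand": 0, "xyz": [0.2, -6.6, -4], "spin": 0},
  {"hand": 0, "xyz": [0.2, -6.6, -6], "spin": 0},
  {"hand": 0, "xyz": [0.2, -6.6, -8], "spin": 0},
  {"hand": 0, "xyz": [0.2, -6.6, -10.3], "spin": 0},
  {"hand": 0, "xyz": [0.2, -6.6, -10.3], "spin": 0},
  {"hand": 0, "xyz": [0.2, -6.6, -10.3], "spin": 0},
])

```text
t: 21.12
eef_pos: [0.5695, -0.0146, 0.0965]
eef_rot: [[-0.139, 0.99, -0.0], [0.99, 0.139, 0.0], [0.0, -0.0, -1.0]]
contact_force: [-0.2, -1.0, 0.6]
grip_width: 0.0879
```

```bash
python3 - <<'E'
from st import *
st();b,d,p=lying()
E
```

```text
t 21.12 eef [ 0.5695 -0.0146  0.0965] board -111.5 8.8 yaw 97.99 tilt [-0.0004  0.0001] Fboard -0.91 0.38 Fz 0.56 q [ -4.   13.1 113.6   0.   53.4 -12. ]
end face 1397 dx/dy 0.0001 dx/dz -0.0022 x0 75.1 x@z70 74.9 y [-55.3  72.2]
top 1645 [-1.570000e-02 -7.000000e-04  1.200083e+02] [[-44.4, -54.7, 112.9], [27.4, 8.2, 120.0], [76.7, 71.8, 121.8]]
```

Call:
play_rows([
  {"hand": 0, "xyz": [-0.14, 1, 0], "spin": 0},
  {"hand": 0, "xyz": [-0.28, 2, 0], "spin": 0},
  {"hand": 0, "xyz": [-0.39, 2.8, 0], "spin": 0},
  {"hand": 0, "xyz": [-0.49, 3.5, 0], "spin": 0},
  {"hand": 0, "xyz": [-0.6, 4.3, 0], "spin": 0},
  {"hand": 0, "xyz": [-0.7, 5, 0], "spin": 0},
  {"hand": 0, "xyz": [-0.8, 5.7, 0], "spin": 0},
  {"hand": 0, "xyz": [-0.9, 6.4, 0], "spin": 0},
  {"hand": 0, "xyz": [-1, 7.1, 0], "spin": 0},
  {"hand": 0, "xyz": [-1.1, 7.8, 0], "spin": 0},
  {"hand": 0, "xyz": [-1.2, 8.5, 0], "spin": 0},
  {"hand": 0, "xyz": [-1.29, 9.2, 0], "spin": 0},
  {"hand": 0, "xyz": [-1.39, 9.9, 0], "spin": 0},
  {"hand": 0, "xyz": [-1.5, 10.7, 0], "spin": 0},
  {"hand": 0, "xyz": [-1.5, 10.7, 0], "spin": 0},
])

```text
t: 23.05
eef_pos: [0.5541, 0.0931, 0.0965]
eef_rot: [[-0.139, 0.99, -0.001], [0.99, 0.139, 0.001], [0.001, -0.001, -1.0]]
contact_force: [1.3, -0.5, -0.6]
grip_width: 0.0882
```

```bash
python3 - <<'E'
from st import *
st();b,d,p=lying()
E
```

```text
t 23.05 eef [0.5541 0.0931 0.0965] board -2.6 9.1 yaw 98.0 tilt [-0.0006  0.0008] Fboard -0.67 -1.27 Fz -0.58 q [ 7.000e+00  1.230e+01  1.145e+02  1.000e-01  5.320e+01 -1.100e+00]
end face 1564 dx/dy 0.0002 dx/dz -0.0013 x0 148.4 x@z70 148.3 y [-55.4  72. ]
top 2043 [-4.000000e-02 -6.200000e-03  1.241601e+02] [[30.7, -58.7, 112.4], [100.2, 8.1, 120.1], [150.0, 72.5, 142.5]]
```

Call:
play_rows([
  {"hand": 0, "xyz": [-0.06, 0.4, 0], "spin": 0},
  {"hand": 0, "xyz": [-0.1, 0.7, 0], "spin": 0},
  {"hand": 0, "xyz": [-0.14, 1, 0], "spin": 0},
  {"hand": 0, "xyz": [-0.17, 1.2, 0], "spin": 0},
  {"hand": 0, "xyz": [-0.2, 1.4, 0], "spin": 0},
  {"hand": 0, "xyz": [-0.2, 1.4, 0], "spin": 0},
])

```text
t: 23.85
eef_pos: [0.5525, 0.1064, 0.0968]
eef_rot: [[-0.139, 0.99, 0.0], [0.99, 0.139, 0.0], [0.0, 0.0, -1.0]]
contact_force: [0.0, 0.4, 0.4]
grip_width: 0.0878
```

Call:
play_rows([
  {"hand": 0, "xyz": [-0.01, 0.1, 0], "spin": 0},
  {"hand": 0, "xyz": [-0.01, 0.1, 0], "spin": 0},
])

```text
t: 24.1
eef_pos: [0.5525, 0.1071, 0.0968]
eef_rot: [[-0.139, 0.99, 0.0], [0.99, 0.139, 0.0], [0.0, 0.0, -1.0]]
contact_force: [0.1, -1.5, -0.3]
grip_width: 0.0882
```

Call:
play_rows([
  {"hand": 0, "xyz": [-0.01, 0.1, 0], "spin": 0},
  {"hand": 0, "xyz": [-0.01, 0.1, 0], "spin": 0},
])

```text
t: 24.35
eef_pos: [0.5524, 0.1081, 0.0968]
eef_rot: [[-0.139, 0.99, 0.0], [0.99, 0.139, 0.0], [0.0, 0.0, -1.0]]
contact_force: [0.3, -1.3, -0.1]
grip_width: 0.0881
```

```bash
python3 - <<'E'
from st import *
st();b,d,p=lying()
E
```

```text
t 24.35 eef [0.5524 0.1081 0.0968] board 12.4 8.7 yaw 97.96 tilt [0.0001 0.0001] Fboard -1.31 -0.08 Fz -0.07 q [  8.5  12.3 114.4   0.   53.2   0.6]
end face 1353 dx/dy -0.0005 dx/dz -0.0010 x0 162.8 x@z70 162.7 y [-55.6  71.8]
top 2162 [-3.810000e-02 -2.300000e-03  1.245189e+02] [[43.4, -54.9, 112.7], [114.0, 8.2, 120.1], [164.3, 72.1, 142.3]]
```

The end is about 3 mm from the fence. I continue in 1 mm steps until I feel it.

Call:
play_rows([
  {"hand": 0, "xyz": [-0.01, 0.1, 0], "spin": 0},
  {"hand": 0, "xyz": [-0.01, 0.1, 0], "spin": 0},
])

```text
t: 24.65
eef_pos: [0.5523, 0.1091, 0.0968]
eef_rot: [[-0.139, 0.99, 0.0], [0.99, 0.139, 0.0], [0.0, 0.0, -1.0]]
contact_force: [-0.2, -1.9, -0.1]
grip_width: 0.0882
```

Call:
play_rows([
  {"hand": 0, "xyz": [-0.01, 0.1, 0], "spin": 0},
  {"hand": 0, "xyz": [-0.01, 0.1, 0], "spin": 0},
])

```text
t: 24.9
eef_pos: [0.5522, 0.1102, 0.0968]
eef_rot: [[-0.139, 0.99, 0.0], [0.99, 0.139, 0.0], [0.0, 0.0, -1.0]]
contact_force: [0.0, -1.7, 0.2]
grip_width: 0.0878
```

Call:
play_rows([
  {"hand": 0, "xyz": [-0.01, 0.1, 0], "spin": 0},
  {"hand": 0, "xyz": [-0.01, 0.1, 0], "spin": 0},
])

```text
t: 25.15
eef_pos: [0.5521, 0.1112, 0.0968]
eef_rot: [[-0.139, 0.99, 0.0], [0.99, 0.139, 0.0], [0.0, 0.0, -1.0]]
contact_force: [0.4, -2.0, 0.9]
grip_width: 0.0883
```

```bash
python3 - <<'E'
from st import *
st();b,d,p=lying()
E
```

```text
t 25.15 eef [0.5521 0.1112 0.0968] board 15.6 8.5 yaw 97.97 tilt [0.0002 0.0001] Fboard -2.08 -0.1 Fz 0.86 q [  8.9  12.4 114.4   0.   53.2   0.9]
end face 1328 dx/dy 0.0002 dx/dz -0.0011 x0 165.9 x@z70 165.9 y [-55.8  71.6]
top 2188 [-4.240000e-02 -1.500000e-03  1.252348e+02] [[47.4, -56.8, 112.7], [117.0, 7.7, 120.1], [167.1, 72.2, 142.0]]
```

Call:
play_rows([
  {"hand": 0, "xyz": [-0.01, 0.1, 0], "spin": 0},
  {"hand": 0, "xyz": [-0.01, 0.1, 0], "spin": 0},
])

```text
t: 25.45
eef_pos: [0.5521, 0.1113, 0.0968]
eef_rot: [[-0.139, 0.99, 0.0], [0.99, 0.139, -0.001], [-0.001, 0.0, -1.0]]
contact_force: [0.8, -4.9, 1.9]
grip_width: 0.0881
```

Call:
play_rows([
  {"hand": 0, "xyz": [-0.01, 0.1, 0], "spin": 0},
  {"hand": 0, "xyz": [-0.01, 0.1, 0], "spin": 0},
])

```text
t: 25.7
eef_pos: [0.5521, 0.1114, 0.0969]
eef_rot: [[-0.139, 0.99, 0.0], [0.99, 0.139, -0.003], [-0.003, -0.0, -1.0]]
contact_force: [-0.7, -10.0, 2.8]
grip_width: 0.0881
```

It is snug: force went from 2 to 10 N with no further travel. I release along the board axis, then lift clear.

Call:
play_rows([
  {"hand": 0, "xyz": [0.03, -0.2, 0], "spin": 0},
  {"hand": 0, "xyz": [0.07, -0.5, 0], "spin": 0},
  {"hand": 0, "xyz": [0.14, -1, 0], "spin": 0},
  {"hand": 0, "xyz": [0.35, -2.5, 0], "spin": 0},
  {"hand": 0, "xyz": [0.7, -5, 0], "spin": 0},
  {"hand": 0, "xyz": [1.1, -8, 0], "spin": 0},
  {"hand": 0, "xyz": [1.1, -8, 4], "spin": 0},
  {"hand": 0, "xyz": [1.1, -8, 8], "spin": 0},
  {"hand": 0, "xyz": [1.1, -8, 12], "spin": 0},
  {"hand": 0, "xyz": [1.5, -12, 14], "spin": 0},
  {"hand": 0, "xyz": [2, -17, 14], "spin": 0},
  {"hand": 0, "xyz": [2, -22, 14], "spin": 0},
  {"hand": 0, "xyz": [2, -22, 14], "spin": 0},
  {"hand": 0, "xyz": [2, -22, 14], "spin": 0},
])

```text
t: 27.45
eef_pos: [0.5715, -0.1073, 0.2365]
eef_rot: [[-0.137, 0.991, -0.0], [0.991, 0.137, 0.001], [0.001, -0.0, -1.0]]
contact_force: [-1.1, 0.9, 0.1]
grip_width: 0.0879
```

```bash
python3 - <<'E'
from st import *
st();b,d,p=lying()
save('s10.png',cv2.resize(p[60:260,140:360],None,fx=2.6,fy=2.6))
p,d=snapshot('top');P=cloud('top',d);save('t10.png',cv2.resize(p[90:310,100:400],None,fx=2.5,fy=2.5))
b=np.dstack([(P[...,:2]-O)@X*1000,(P[...,:2]-O)@Y*1000,P[...,2]*1000])
m=(d>0)&(abs(b[...,2]-122)<7)&(b[...,0]>-30)&(b[...,0]<200)&(abs(b[...,1])<110)
q=b[m];r=cv2.minAreaRect(q[:,:2].astype(np.float32));print('top rect',r,'z',np.median(q[:,2]))
def rep(n,u0,v0,u1,v1,zl,zh):
    k=np.zeros(d.shape,bool);k[v0:v1,u0:u1]=1;k&=(P[...,2]>zl)&(P[...,2]<zh);q=P[k][:,:2]*1000
    print(n,np.round(cv2.minAreaRect(q.astype(np.float32))[0]))
rep('pot_a',225,113,256,145,.033,.06);rep('pot_b',192,118,216,143,.03,.05);rep('bottle',276,125,308,158,.033,.09);rep('block',325,125,355,165,.012,.025);rep('tape',118,250,160,292,.01,.026);rep('mug',115,110,170,165,.033,.1)
E
```

```text
t 27.45 eef [ 0.5715 -0.1073  0.2365] board -203.4 19.7 yaw 97.89 tilt [-0.0004  0.0007] Fboard 1.08 1.0 Fz 0.12 q [-13.1   6.2 105.4   0.   68.5 -21. ]
end face 1336 dx/dy 0.0006 dx/dz -0.0023 x0 166.1 x@z70 165.9 y [-55.6  71.7]
top 2110 [-1.410000e-02  7.000000e-04  1.214151e+02] [[47.4, -54.8, 113.0], [118.8, 7.8, 120.1], [167.1, 70.9, 121.9]]
top rect ((96.3818130493164, 8.085189819335938), (140.55401611328125, 130.33544921875), 0.1294132024049759) z 121.92695653176422
pot_a [761. 106.]
pot_b [760. 199.]
bottle [728. -18.]
block [ 735. -149.]
tape [415. 365.]
mug [745. 347.]
```

View pics/s10.png

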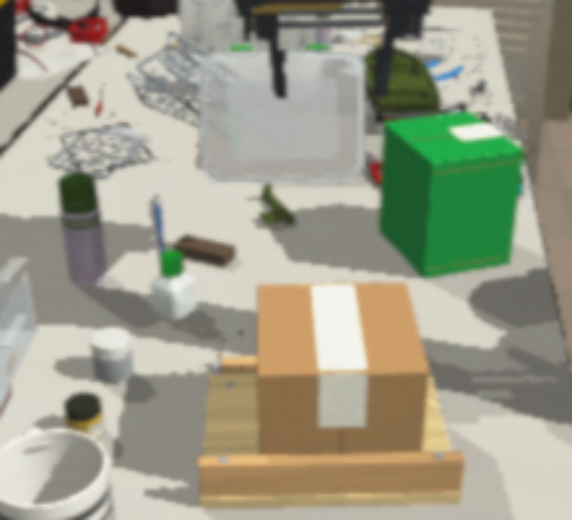

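View pics/t10.png

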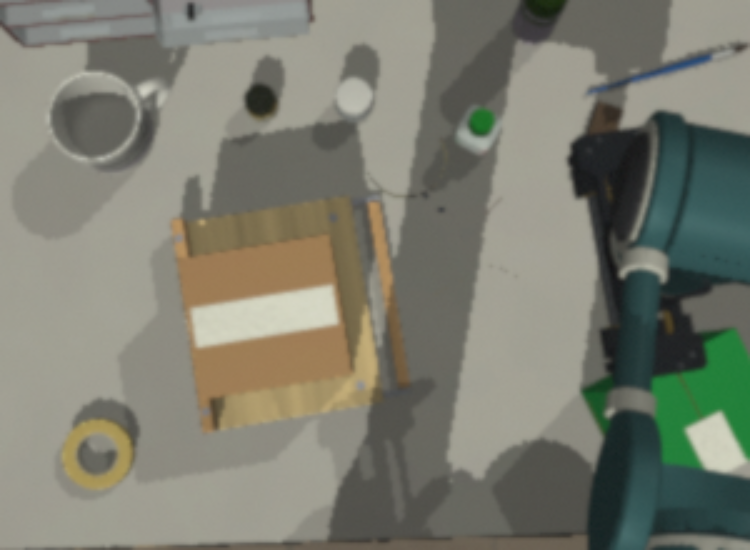

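```bash
python3 -c "
from workcell import *
print(max(abs(v) for v in sense()['joint_vel'])); print(finish_job())"
```

```text
0.6730015166553207
the job is handed in; nothing more can be done
None
```

The carton now lies taped side up on the packing board with its end snug against the fence, and I've handed the job in at about 27.5 s of the 72 s. `finish_job` gives no verdict, so the results below are my own readings.

**What I did**
- **Sliding to the batten:** I slid the carton to the board with the open fingers, then pressed it home with the gripper's body bar. The moves don't allow the tool to lean back, so I pushed about 73 mm up instead of within 25 mm of the table.
- **First press failed:** the carton touched at one corner only, yawed 0.067 rad. I backed off, turned the tool 6° and pressed again.
- **Second press:** it held at about 7.5 N for about 1 s. The carton was square within 0.001 rad and tilted 0.023 rad, with its foot at x ≈ -28 mm.
- **Tipping:** I pushed high with the fingers rising along the arc, at about 4 N horizontally. It fell flat, with its centre at about x = 5 mm on the board.
- **Sliding to the fence:** I pushed gently until I felt the fence, peaking at about 10 N, then released and lifted clear.

**Last checks**
- **Carton:** its end is at x ≈ 166 mm in my board frame, where the fence face also comes out at about 166 mm. It is square within 0.002 rad, its top is 122 mm above the table, and its centre is 8 mm off the centre line.
- **Bystanders:** both pots, the bottle and the tape roll read within 1 mm of where they started.
- **Readings that disagreed:** the sanding block read 16 mm off from above, where the gripper partly hid it. The mug read about 11 mm off with a different mask. In the scene picture neither had moved.

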